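Line up the chisels on the chisel rest by blade width

ROBOT

A 6-joint arm with a two-finger parallel gripper is mounted at the origin on the work surface. World frame = base frame: x ahead of the robot, y to its left, z up, the work surface at z = 0. Lengths are in m, angles in rad, forces in N, time in s.
With the tool pointing down it reaches from about 0.275 to 0.825 m from the base axis. Payload 4.9 kg.
Tool frame: the origin (TCP) lies at the very end of the fingers, on their centre line; the grasp point (between the pads) lies 19 mm behind it; y points along the fingers, x is the direction in which the jaws open and shut, and the axes are right-handed (so a half turn about y gives the same grasp; the last joint's range is limited). The gripper opens to 85 mm and grips with 20 to 120 N. Pads are 22 mm wide; open, the fingers measure 114 mm over their backs; the gripper's body (76 mm by 85 mm) begins 54 mm behind the grasp point. The pads swing forward as they close: fully open they stand 13 mm farther back than shut.
Start: joints at [1.095, 0.326, -0.193, 1.052, 0, 1.437], TCP at [0.184, 0.518, 0.231] pointing down, gripper open.
Joint ranges: [-2.65, 2.65], [-0.97, 1.79], [-1.3, 1.35], [-1.93, 2.1], [-1.47, 1.37], [-3.14, 3.14]. Speed limits (rad/s): [2.57, 2.57, 3.14, 3.14, 3.14, 3.14].

INTERFACE

Orientations are given as a unit quaternion [x, y, z, w].
In Python, from bench import sensors, imaging, job gives the robot as it stands.
- The arm moves only by the tool step_arm, never from a script. Its argument "commands" is one flat list of numbers, 6 for each row, row after row: the shift along the tool's x, y, z in mm, then the turn, a rotation vector about the tool's x, y, z in rad. In form: [dx, dy, dz, wx, wy, wz, dx, dy, dz, wx, wy, wz, ...]. A call has 1 to 5 rows; each row is the pose to reach, as a shift and turn from the pose commanded when the call began, along the tool's axes at that moment; what a row does not reach only later rows make up. A row lasts 1/8 s, in which the tool goes at most 62.5 mm and 10.7 degrees, less where a joint would pass 70% of its speed; a pose out of reach is approached as far as the arm can. A call with a gripper value outside its range is refused whole. "claw" is the closure in counts, from 0 (fully open) to 255 (shut), set as the call begins (left out, the last holds). The fingers move at their own pace and stop on an object; "force" is the grip in N (left out, the last holds). Time passes only in rows, so rows that repeat a pose let the fingers close. It gives the time, the measured TCP pose, the force and the opening at its end, in the units of the state.
- sensors.sense(): the state, without advancing time (a new reading comes with each control period).
- imaging.capture(name): name is "scene" or "top"; returns the picture (400x640x3 uint8, red, green, blue); there is no depth.
- imaging.get_calibration(name): a dict with "fov_y" (degrees; the focal length in pixels is half the picture's height over the tangent of half this angle, whatever the lens; pixels are square), "cx", "cy" (the principal point, pixels), "dist" ([k1, k2, p1, p2, k3] as OpenCV has them; the pictures are not rectified), "cam_to_world" (4x4, takes a point from camera to world coordinates). Camera axes: x right, y up, looking along -z (the intrinsics and any distortion apply to the point x, -y, -z); pixel columns grow to the right and rows downward; lengths in m; the calibration is good to about 2 mm. A picture is of the moment at which its call begins. get_calibration takes no time and is no camera call.
- job.sign_off(): hands the job in, once; it reports no verdict.
The state is a dict: "time": time; "joint_positions": joint angles; "qd": joint speeds; "joint_efforts": joint torques, N m; "ee_pos": TCP position; "tool_rot": TCP orientation; "ft_force": force on the tool from outside, world axes, zero at the start; "ft_torque": the same for the moment, N m; "gripper_width": finger opening in m.
Only numpy, scipy, OpenCV 4.12 (cv2) and the standard library are available. Lean on these libraries where they do the work, as an engineer would, in place of code of your own. Each camera call takes 0.05 s, during which the arm holds its last target.

TASK

Lay the four chisels across the chisel rest in order of blade width, the narrowest at the end with the wooden knob and the widest at the other end. Each lies flat and square across both battens, one to a place, its blade pointing away from the robot and its bright collar centred on its dark pad. Leave the screwdriver where it is and let go of everything.

Things in the scene. Friction and masses are not known exactly. Their poses are not given: they have to be found in the camera images.
- chisel_8: loose chisel, blade 8 mm wide (the four differ only in that), 0.11-0.23 kg. Origin: underside, below the middle of the bright 20 mm collar; x to the cutting edge, z up. Dark wood handle with collar: 28 x 28 mm section, x -90 to +10, z 0 to 28 mm; neck, then blade z 12-16, ending at x = 85. Centre of mass x -35 to -8. Gripped across the handle at x = -40, the fingers clear the rest's battens.
- chisel_15: loose chisel, blade 15 mm wide (the four differ only in that), 0.11-0.23 kg. Origin: underside, below the middle of the bright 20 mm collar; x to the cutting edge, z up. Dark wood handle with collar: 28 x 28 mm section, x -90 to +10, z 0 to 28 mm; neck, then blade z 12-16, ending at x = 85. Centre of mass x -35 to -8. Gripped across the handle at x = -40, the fingers clear the rest's battens.
- chisel_24: loose chisel, blade 24 mm wide (the four differ only in that), 0.11-0.23 kg. Origin: underside, below the middle of the bright 20 mm collar; x to the cutting edge, z up. Dark wood handle with collar: 28 x 28 mm section, x -90 to +10, z 0 to 28 mm; neck, then blade z 12-16, ending at x = 85. Centre of mass x -35 to -8. Gripped across the handle at x = -40, the fingers clear the rest's battens.
- chisel_36: loose chisel, blade 36 mm wide (the four differ only in that), 0.11-0.23 kg. Origin: underside, below the middle of the bright 20 mm collar; x to the cutting edge, z up. Dark wood handle with collar: 28 x 28 mm section, x -90 to +10, z 0 to 28 mm; neck, then blade z 12-16, ending at x = 85. Centre of mass x -35 to -8. Gripped across the handle at x = -40, the fingers clear the rest's battens.
- pad_1: place 1, numbered along +y, 64 mm apart: dark pad 24 x 34 mm on the far batten of the fixed rest. Origin: centre of its top, 28 mm above the table; x across the rest, away from the robot. Near batten: as high, centred at x = -80; both 24 mm wide, the gap between 56 mm wide, 20 deep. Pins 8 mm thick stand 12 mm above pad level between the pads (y = +-32).
- pad_2: place 2, numbered along +y, 64 mm apart: dark pad 24 x 34 mm on the far batten of the fixed rest. Origin: centre of its top, 28 mm above the table; x across the rest, away from the robot. Near batten: as high, centred at x = -80; both 24 mm wide, the gap between 56 mm wide, 20 deep. Pins 8 mm thick stand 12 mm above pad level between the pads (y = +-32).
- pad_3: place 3, numbered along +y, 64 mm apart: dark pad 24 x 34 mm on the far batten of the fixed rest. Origin: centre of its top, 28 mm above the table; x across the rest, away from the robot. Near batten: as high, centred at x = -80; both 24 mm wide, the gap between 56 mm wide, 20 deep. Pins 8 mm thick stand 12 mm above pad level between the pads (y = +-32).
- pad_4: place 4, numbered along +y, 64 mm apart: dark pad 24 x 34 mm on the far batten of the fixed rest. Origin: centre of its top, 28 mm above the table; x across the rest, away from the robot. Near batten: as high, centred at x = -80; both 24 mm wide, the gap between 56 mm wide, 20 deep. Pins 8 mm thick stand 12 mm above pad level between the pads (y = +-32).
- knob: turned dark wooden carrying knob, 30 mm across and 29 mm tall, fixed on the near batten at one end of the rest (at either end, from start to start; a flat brass plate is at the other end). Origin: centre of its foot, 28 mm above the table, 80 mm nearer the robot than the line of pads and 62 mm beyond the end pad.
- screwdriver: loose screwdriver lying among the chisels, to be left alone: pale wooden handle 85 x 26 x 26 mm, thin round shank 7 mm across and about 90 mm long. Origin: underside, at the front end of the handle; x to the tip, handle from x = -85 to 0 mm.
Not all that is in view belongs to the job. Leave any purple or red look-alike of the chisel_8 alone.

How it is judged:
At the end, for the whole second after the job is handed in: From the knob's end the pads hold the 8, 15, 24, 36 mm chisels: each origin within 12 mm of its pad centre in the pad's x and y, -4 to +6 mm in height, tilt under 0.12 rad, square to the rest within 0.2 rad, blade away from the robot; all released and at rest (((horizontal distance between knob and pad_1 below 0.15 m and (x of chisel_8 in the frame of pad_1 between -0.012 and 0.012 m and y of chisel_8 in the frame of pad_1 between -0.012 and 0.012 m and z of chisel_8 in the frame of pad_1 between -0.004 and 0.006 m and angle between the x axis of chisel_8 and the x axis of pad_1, either way round below 0.2 rad and angle between chisel_8's own z axis and vertical below 0.12 rad) and (x of chisel_15 in the frame of pad_2 between -0.012 and 0.012 m and y of chisel_15 in the frame of pad_2 between -0.012 and 0.012 m and z of chisel_15 in the frame of pad_2 between -0.004 and 0.006 m and angle between the x axis of chisel_15 and the x axis of pad_2, either way round below 0.2 rad and angle between chisel_15's own z axis and vertical below 0.12 rad) and (x of chisel_24 in the frame of pad_3 between -0.012 and 0.012 m and y of chisel_24 in the frame of pad_3 between -0.012 and 0.012 m and z of chisel_24 in the frame of pad_3 between -0.004 and 0.006 m and angle between the x axis of chisel_24 and the x axis of pad_3, either way round below 0.2 rad and angle between chisel_24's own z axis and vertical below 0.12 rad) and (x of chisel_36 in the frame of pad_4 between -0.012 and 0.012 m and y of chisel_36 in the frame of pad_4 between -0.012 and 0.012 m and z of chisel_36 in the frame of pad_4 between -0.004 and 0.006 m and angle between the x axis of chisel_36 and the x axis of pad_4, either way round below 0.2 rad and angle between chisel_36's own z axis and vertical below 0.12 rad)) or (horizontal distance between knob and pad_4 below 0.15 m and (x of chisel_8 in the frame of pad_4 between -0.012 and 0.012 m and y of chisel_8 in the frame of pad_4 between -0.012 and 0.012 m and z of chisel_8 in the frame of pad_4 between -0.004 and 0.006 m and angle between the x axis of chisel_8 and the x axis of pad_4, either way round below 0.2 rad and angle between chisel_8's own z axis and vertical below 0.12 rad) and (x of chisel_15 in the frame of pad_3 between -0.012 and 0.012 m and y of chisel_15 in the frame of pad_3 between -0.012 and 0.012 m and z of chisel_15 in the frame of pad_3 between -0.004 and 0.006 m and angle between the x axis of chisel_15 and the x axis of pad_3, either way round below 0.2 rad and angle between chisel_15's own z axis and vertical below 0.12 rad) and (x of chisel_24 in the frame of pad_2 between -0.012 and 0.012 m and y of chisel_24 in the frame of pad_2 between -0.012 and 0.012 m and z of chisel_24 in the frame of pad_2 between -0.004 and 0.006 m and angle between the x axis of chisel_24 and the x axis of pad_2, either way round below 0.2 rad and angle between chisel_24's own z axis and vertical below 0.12 rad) and (x of chisel_36 in the frame of pad_1 between -0.012 and 0.012 m and y of chisel_36 in the frame of pad_1 between -0.012 and 0.012 m and z of chisel_36 in the frame of pad_1 between -0.004 and 0.006 m and angle between the x axis of chisel_36 and the x axis of pad_1, either way round below 0.2 rad and angle between chisel_36's own z axis and vertical below 0.12 rad))) and linear speed of each of chisel_8, chisel_15, chisel_24, chisel_36 below 0.02 m/s and angular speed of each of chisel_8, chisel_15, chisel_24, chisel_36 below 0.2 rad/s and contact force between each of chisel_8, chisel_15, chisel_24, chisel_36 and the fingers below 0.1 N); the robot touches nothing.
It fails at once if the screwdriver is moved by more than 30 mm (distance of screwdriver from where it was at the start of the episode above 0.03 m).
It also fails if it takes over 104 s, if anything falls off the work surface, if the arm or the gripper's body presses on something with over 40 N, if the wrist force passes 120 N, or if a joint passes its speed limit or range.

## Working session

There is one attempt and no reset: what is moved stays moved. The work goes in short steps, Python scripts to look and compute and a tool call to move; the robot and the scene stay as the last step left them, time stands still between calls to the robot, and variables do not carry over. Pictures are saved under pics/ and viewed, and the job is handed in when it is done.

Besides the shell and the picture viewer there is one more tool, called in YAML: its name, and indented under it one key for each argument. step_arm: Moves the arm, as the interface text tells. Its arguments: {"type":"object","properties":{"commands":{"type":"array"},"claw":{"type":"number"},"force":{"type":"number"}},"required":["commands"]}

```bash
mkdir -p pics; ls; python3 - <<'E'
from bench import sensors, imaging, job
import cv2, numpy as np
np.set_printoptions(precision=4,suppress=True)
s=sensors.sense(); print(s)
for n in("scene","top"):
    im=imaging.capture(n); cv2.imwrite(f"pics/{n}0.png",im[:,:,::-1]); print(n,imaging.get_calibration(n))
E
```

```text
pics
{'time': 0.0, 'joint_positions': array([ 1.0948,  0.3269, -0.1936,  1.052 ,  0.    ,  1.4366]), 'qd': array([ 0.0017,  0.0021, -0.001 ,  0.0012,  0.001 , -0.0008]), 'joint_efforts': array([ -0.0013, -44.3401,  26.2439,   0.0155,  -0.0003,   0.    ]), 'ee_pos': array([0.1841, 0.5177, 0.2305]), 'tool_rot': array([ 0.578 ,  0.4071, -0.4082, -0.5775]), 'ft_force': array([ 0.0975, -0.6649, -1.3521]), 'ft_torque': array([ 0.0123, -0.0313,  0.0088]), 'gripper_width': 0.08548318135089636}
scene {'fov_y': 56.213427276851114, 'cx': 319.9625021707633, 'cy': 201.56988122207278, 'dist': array([-0.0092,  0.    ,  0.    ,  0.    ,  0.    ]), 'cam_to_world': array([[ 0.2144, -0.6231,  0.7522,  1.0638],
       [ 0.9767,  0.1474, -0.1562, -0.1304],
       [-0.0136,  0.7681,  0.6402,  0.6118],
       [ 0.    ,  0.    ,  0.    ,  1.    ]])}
top {'fov_y': 45.39532998602617, 'cx': 324.93931586989004, 'cy': 201.2440084821046, 'dist': array([0.045, 0.   , 0.   , 0.   , 0.   ]), 'cam_to_world': array([[ 0.0193,  0.9973, -0.0713,  0.3256],
       [-0.9998,  0.0195,  0.0019,  0.0018],
       [ 0.0033,  0.0712,  0.9975,  1.1858],
       [ 0.    ,  0.    ,  0.    ,  1.    ]])}
```

View pics/top0.png

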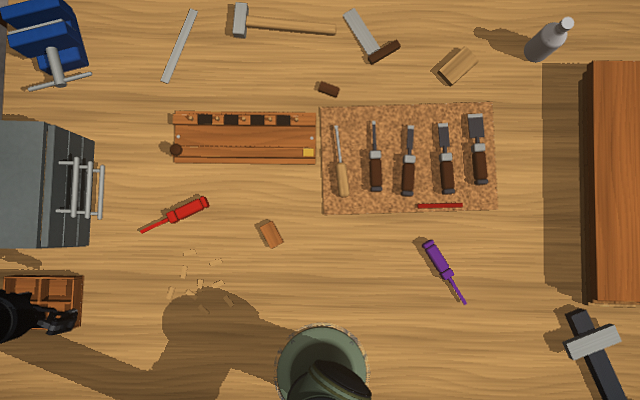

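View pics/scene0.png

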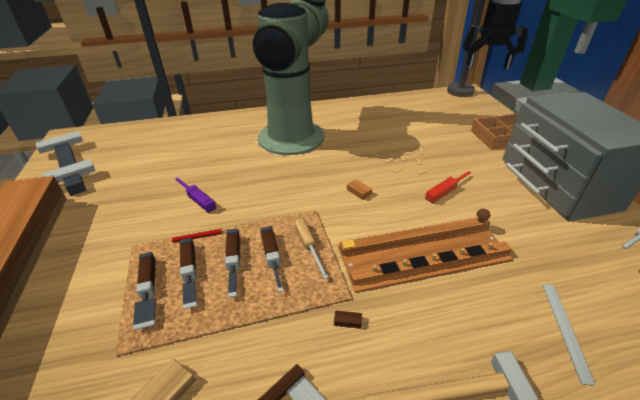

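```bash
python3 - <<'E'
import cv2
im=cv2.imread("pics/top0.png")
cv2.imwrite("pics/c1.png",cv2.resize(im[95:220,315:500],None,fx=4.3,fy=4.3,interpolation=cv2.INTER_CUBIC))
cv2.imwrite("pics/c2.png",cv2.resize(im[100:175,160:325],None,fx=4.8,fy=4.8,interpolation=cv2.INTER_CUBIC))
E
```

```text
(no output)
```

View pics/c1.png

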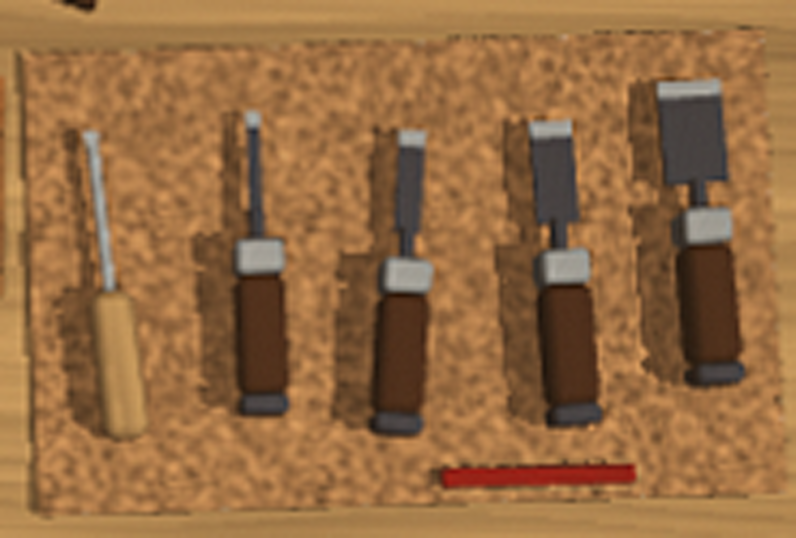

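View pics/c2.png

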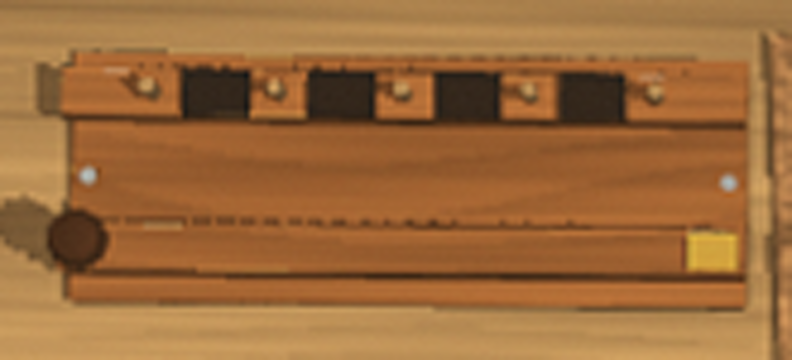

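```bash
cat > h.py <<'E'
import cv2, numpy as np
from bench import sensors, imaging, job
np.set_printoptions(precision=4,suppress=True)
def ray(n,uv):
    c=imaging.get_calibration(n); f=200/np.tan(np.radians(c["fov_y"])/2)
    K=np.array([[f,0,c["cx"]],[0,f,c["cy"]],[0,0,1.]])
    p=cv2.undistortPoints(np.array(uv,float).reshape(-1,1,2),K,c["dist"]).reshape(-1,2)
    T=c["cam_to_world"]; d=np.c_[p[:,0],-p[:,1],-np.ones(len(p))]@T[:3,:3].T
    return T[:3,3],d
def plane(n,uv,z):
    o,d=ray(n,uv); return o+d*((z-o[2])/d[:,2])[:,None]
def tri(a,b):
    o1,d1=ray("top",a);o2,d2=ray("scene",b);out=[]
    for x,y in zip(d1,d2):
        t=np.linalg.lstsq(np.c_[x,-y],o2-o1,rcond=None)[0]
        p,q=o1+t[0]*x,o2+t[1]*y; out.append(np.r_[(p+q)/2,np.linalg.norm(p-q)])
    return np.array(out)
def blobs(m,lo,hi,off=(0,0)):
    n,l,s,c=cv2.connectedComponentsWithStats(m.astype(np.uint8)*255,connectivity=8)
    return [(s[i,4],c[i]+off,s[i,:4]) for i in range(1,n) if lo<=s[i,4]<=hi]
E
python3 - <<'E'
from h import *
for n,(x0,y0,x1,y1) in dict(top=(168,100,498,215),scene=(110,205,520,350)).items():
    im=cv2.imread(f"pics/{n}0.png")[y0:y1,x0:x1]; b,g,r=[im[...,i].astype(int) for i in range(3)]
    mx=im.max(2).astype(int);mn=im.min(2).astype(int)
    print(n,"dark handle/pad")
    for a,c,s in blobs((mx<95)&(r>b+5),25,900,(x0,y0)): print(a,c,s[:2]+[x0,y0],s[2:])
    print("collar")
    for a,c,s in blobs((mx-mn<22)&(mx>125),8,400,(x0,y0)): print(a,c,s[:2]+[x0,y0],s[2:], im[int(c[1]-y0),int(c[0]-x0)])
E
```

```text
top dark handle/pad
151 [204.4636 119.1457] [198 114] [15 11]
493 [255.8418 120.2982] [216 114] [75 12]
277 [474.7148 127.574 ] [467 117] [17 27]
129 [442.8915 137.1938] [439 127] [ 8 26]
57 [409.614 138.614] [406 129] [ 7 22]
124 [175.3306 149.6774] [170 143] [12 14]
462 [478.5844 166.3312] [471 143] [17 42]
398 [374.7186 173.7789] [368 152] [14 40]
425 [445.8753 175.2282] [438 153] [16 42]
419 [406.7422 178.0692] [396 155] [19 42]
85 [249. 157.] [207 157] [85  1]
collar
47 [474.0213 115.2128] [468 114] [14  4] [149 158 160]
32 [442.4062 124.6875] [438 123] [10  4] [155 161 162]
66 [337.7273 143.3788] [335 126] [ 6 37] [126 135 140]
16 [410.1875 126.9375] [408 126] [6 3] [156 162 162]
67 [479.3284 146.8507] [475 143] [10  8] [145 153 157]
67 [375.2985 154.0896] [371 151] [10  7] [153 162 166]
65 [446.5692 156.3385] [442 153] [10  8] [147 155 158]
66 [409.4394 158.3939] [405 155] [10  8] [149 157 161]
scene dark handle/pad
64 [482.6875 217.9688] [478 214] [12  9]
286 [269.2028 241.1748] [261 230] [18 24]
325 [233.3785 245.0062] [226 231] [15 38]
413 [188.4358 256.8402] [174 238] [23 63]
173 [380.9422 245.9827] [350 240] [69 12]
85 [475.6    250.5059] [465 245] [21 12]
68 [447.3235 256.4412] [438 251] [20 12]
436 [147.2248 270.3601] [138 254] [18 42]
68 [418.6765 262.2794] [409 256] [20 13]
72 [389.3333 268.3333] [380 262] [20 13]
383 [347.8172 319.2219] [334 311] [28 17]
collar
94 [318.0532 261.266 ] [310 245] [17 33] [175 187 183]
86 [272.0233 255.4767] [266 252] [13  9] [177 186 183]
84 [231.4762 259.    ] [226 255] [12  9] [178 187 184]
88 [186.4205 269.1023] [181 265] [12 10] [175 186 181]
96 [142.9688 286.1979] [137 282] [13 10] [174 185 181]
12 [280.  289.5] [279 288] [3 4] [178 188 183]
29 [232. 294.] [229 292] [7 5] [174 184 180]
52 [189.5962 304.5192] [184 302] [13  6] [175 185 181]
94 [143.766 324.234] [134 320] [20  9] [172 181 179]
```

```bash
python3 - <<'E'
from h import *
pt=[(204.6,119.4),(231,119.8),(257.2,120.2),(283.1,120.5)]
ps=[(475.6,250.5),(447.3,256.4),(418.7,262.3),(389.3,268.3)]
print("pads top",plane("top",pt,.028)); print("scene",plane("scene",ps,.028)); print("tri",tri(pt,ps))
ct=[(375.3,154.1),(409.44,158.4),(446.57,156.34),(479.33,146.85)]
cs=[(272,255.5),(231.5,259),(186.4,269.1),(143,286.2)]
print("collars tri",tri(ct,cs)); print("top@.03",plane("top",ct,.030)); print("scene@.026",plane("scene",cs,.026))
tips_t=[(373.6,122.8),(410.2,126.9),(442.4,124.7),(474,115.2)]
tips_s=[(280,289.5),(232,294),(189.6,304.5),(143.8,324.2)]
print("tips tri",tri(tips_t,tips_s))
tp=plane("top",tips_t,.016); cp=plane("top",ct,.030)
d=tp-cp; print("yaw",np.arctan2(d[:,1],d[:,0]),np.hypot(d[:,0],d[:,1]))
# handle+butt end
# handle end from crop c1 (x/4.3+315,y/4.3+95) butt bottom centre
bt=[(263/4.3+315,405/4.3+95),(397/4.3+315,424/4.3+95),(575/4.3+315,415/4.3+95),(715/4.3+315,374/4.3+95)]
bp=plane("top",bt,.028); e=cp-bp; print("yaw2",np.arctan2(e[:,1],e[:,0]),np.hypot(e[:,0],e[:,1]))
d=tp-bp; print("yaw3",np.arctan2(d[:,1],d[:,0]),np.hypot(d[:,0],d[:,1]))
s=sensors.sense()
from scipy.spatial.transform import Rotation as R
print(R.from_quat(s["tool_rot"]).as_matrix())
E
```

```text
pads top [[0.6032 0.2977 0.028 ]
 [0.6037 0.2334 0.028 ]
 [0.6042 0.1694 0.028 ]
 [0.6048 0.106  0.028 ]]
scene [[0.609  0.2948 0.028 ]
 [0.6107 0.2297 0.028 ]
 [0.6121 0.1659 0.028 ]
 [0.6135 0.1024 0.028 ]]
tri [[0.6046 0.2991 0.0222 0.0002]
 [0.6053 0.2344 0.021  0.0008]
 [0.606  0.1703 0.02   0.0006]
 [0.6068 0.1064 0.0192 0.001 ]]
collars tri [[ 0.5262 -0.122   0.0279  0.0016]
 [ 0.5171 -0.2051  0.0282  0.0011]
 [ 0.5239 -0.2952  0.0282  0.001 ]
 [ 0.5488 -0.3751  0.0277  0.002 ]]
top@.03 [[ 0.5259 -0.121   0.03  ]
 [ 0.5169 -0.2042  0.03  ]
 [ 0.5235 -0.2942  0.03  ]
 [ 0.5482 -0.3734  0.03  ]]
scene@.026 [[ 0.5243 -0.1227  0.026 ]
 [ 0.5149 -0.2059  0.026 ]
 [ 0.5218 -0.2964  0.026 ]
 [ 0.547  -0.3769  0.026 ]]
tips tri [[ 0.6065 -0.1175  0.0158  0.0006]
 [ 0.5975 -0.2085  0.0173  0.0018]
 [ 0.6043 -0.2875  0.0178  0.0014]
 [ 0.6294 -0.3655  0.0181  0.0027]]
yaw [ 0.0464 -0.0456  0.086   0.1048] [0.0807 0.081  0.0814 0.0819]
yaw2 [ 0.0393 -0.0478  0.069   0.0608] [0.0858 0.0861 0.0859 0.0858]
yaw3 [ 0.0427 -0.0468  0.0773  0.0823] [0.1664 0.1671 0.1673 0.1676]
[[ 0.3352 -0.0007 -0.9422]
 [ 0.9422 -0.0014  0.3352]
 [-0.0016 -1.      0.0002]]
```

```bash
python3 - <<'E'
import cv2
im=cv2.imread("pics/scene0.png")
cv2.imwrite("pics/c3.png",cv2.resize(im[200:300,330:525],None,fx=4,fy=4,interpolation=cv2.INTER_CUBIC))
im=cv2.imread("pics/top0.png")
cv2.imwrite("pics/c4.png",cv2.resize(im[105:135,165:320],None,fx=5,fy=5,interpolation=cv2.INTER_NEAREST))
E
```

```text
(no output)
```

View pics/c3.png

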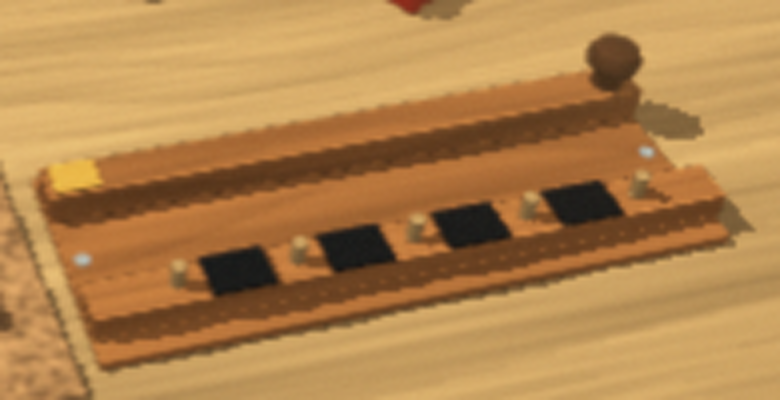

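View pics/c4.png

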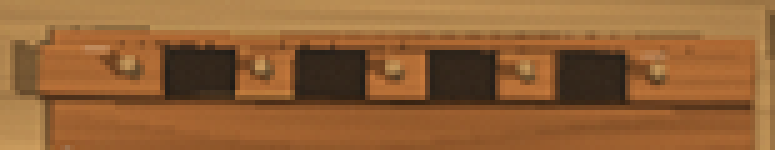

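```bash
cat > go.py <<'E'
import sys; from h import *
from scipy.spatial.transform import Rotation as R
# usage: x y z yaw -> shift mm + rotvec in tool frame, from the measured pose
x,y,z,w=map(float,sys.argv[1:5]); s=sensors.sense(); q=R.from_quat(s["tool_rot"])
T=np.array([[-np.sin(w),0,-np.cos(w)],[np.cos(w),0,-np.sin(w)],[0,-1,0]])
print("shift",(q.inv().apply(np.array([x,y,z])-s["ee_pos"])*1000).round(1),"turn",(q.inv()*R.from_matrix(T)).as_rotvec().round(3),"ee",s["ee_pos"],"t",round(s["time"],2),"w",round(s["gripper_width"],4))
E
python3 go.py .486 -.123 .12 .043
```

```text
shift [-502.3  111.3 -499.2] turn [-0.001 -0.385 -0.002] ee [0.1841 0.5177 0.2306] t 0.1 w 0.0857
```

Candidates for chisel_8 in the top view:
- The screwdriver at (340,160) has a pale handle, so it isn't the one.
- The purple look-alike is at (443,270) and the red one at (175,213). I'll leave both alone.
- The dark-handled chisels are at (375,157), (408,160), (445,158) and (478,150).

In the close crop the blades widen from left to right, so they are 8, 15, 24 and 36 mm. Chisel_8 is at (375,157). The knob is at (176,149), the +y end, so the order is pad_4=8, pad_3=15, pad_2=24, pad_1=36.

step_arm:
  commands: [-502, 111, -499, 0, -0.385, 0, -502, 111, -499, 0, -0.385, 0, -502, 111, -499, 0, -0.385, 0, -502, 111, -499, 0, -0.385, 0, -502, 111, -499, 0, -0.385, 0]
  claw: 70
  force: 60

```text
time: 0.72
ee_pos: [0.3138, 0.2436, 0.1837]
tool_rot: [0.489, 0.511, -0.511, -0.489]
ft_force: [1.3, -0.4, -0.0]
gripper_width: 0.0619
```

```bash
python3 go.py .486 -.123 .12 .043
```

```text
shift [-373.8   63.8 -155.9] turn [0.    0.001 0.   ] ee [0.3138 0.2436 0.1837] t 0.72 w 0.0619
```

step_arm:
  commands: [-374, 64, -156, 0, 0, 0, -374, 64, -156, 0, 0, 0, -374, 64, -156, 0, 0, 0, -374, 64, -156, 0, 0, 0, -374, 64, -156, 0, 0, 0]

```text
time: 1.35
ee_pos: [0.4449, -0.0362, 0.1349]
tool_rot: [0.489, 0.511, -0.51, -0.489]
ft_force: [2.4, 0.9, 0.5]
gripper_width: 0.0616
```

```bash
python3 go.py .486 -.123 .12 .043
```

```text
shift [-88.5  14.9 -37.4] turn [ 0. -0.  0.] ee [ 0.4449 -0.0362  0.1349] t 1.35 w 0.0616
```

step_arm:
  commands: [-88, 15, -37, 0, 0, 0, -88, 15, -37, 0, 0, 0, -88, 15, -37, 0, 0, 0, -88, 15, -37, 0, 0, 0, -88, 15, -37, 0, 0, 0]

```text
time: 1.98
ee_pos: [0.4846, -0.1193, 0.1203]
tool_rot: [-0.488, -0.511, 0.511, 0.489]
ft_force: [0.2, 0.1, 0.0]
gripper_width: 0.0622
```

```bash
python3 go.py .486 -.123 .008 .043; python3 - <<'E'
from h import *
im=imaging.capture("scene"); cv2.imwrite("pics/a1s.png",im[:,:,::-1])
im=imaging.capture("top"); cv2.imwrite("pics/a1t.png",cv2.resize(im[95:220,315:500,::-1],None,fx=4.3,fy=4.3))
E
```

```text
shift [ -3.9 112.3  -1.3] turn [-0.001  0.002  0.   ] ee [ 0.4846 -0.1193  0.1203] t 1.98 w 0.0622
```

View pics/a1s.png

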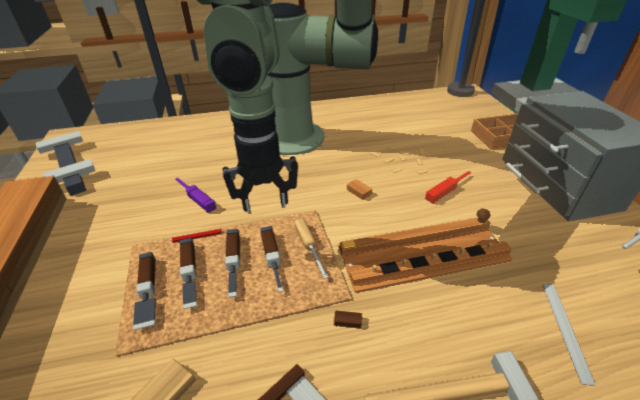

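View pics/a1t.png

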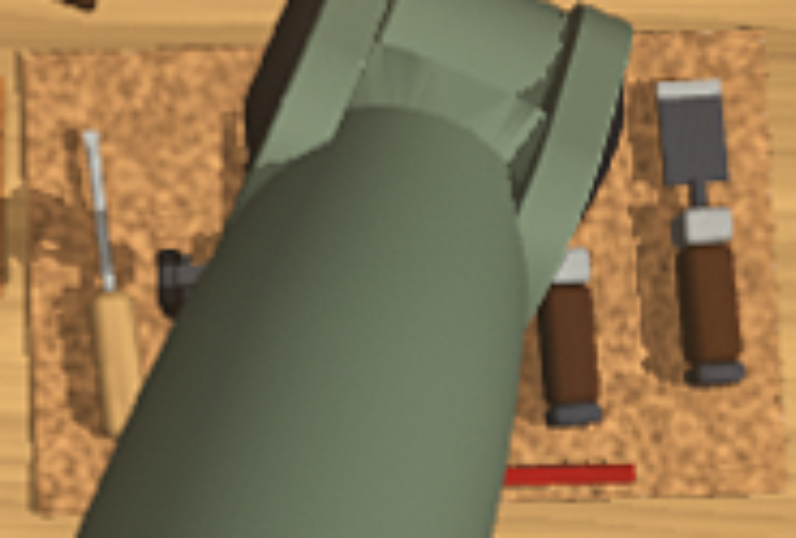

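The scene view shows the gripper over chisel_8, with open fingers either side of the handle at about (262,190). Going down now.

step_arm:
  commands: [-4, 40, -1, 0, 0, 0, -4, 70, -1, 0, 0, 0, -4, 95, -1, 0, 0, 0, -4, 112, -1, 0, 0, 0, -4, 112, -1, 0, 0, 0]

```text
time: 2.7
ee_pos: [0.4853, -0.1234, 0.0075]
tool_rot: [-0.488, -0.511, 0.511, 0.49]
ft_force: [-0.3, -0.7, -0.7]
gripper_width: 0.0617
```

```bash
python3 go.py .486 -.123 .008 .043; python3 - <<'E'
from h import *
im=imaging.capture("scene"); cv2.imwrite("pics/a2s.png",cv2.resize(im[120:340,120:360,::-1],None,fx=2.7,fy=2.7))
E
```

```text
shift [ 0.4 -0.5 -0.8] turn [-0.002  0.001  0.001] ee [ 0.4853 -0.1234  0.0075] t 2.7 w 0.0617
```

View pics/a2s.png

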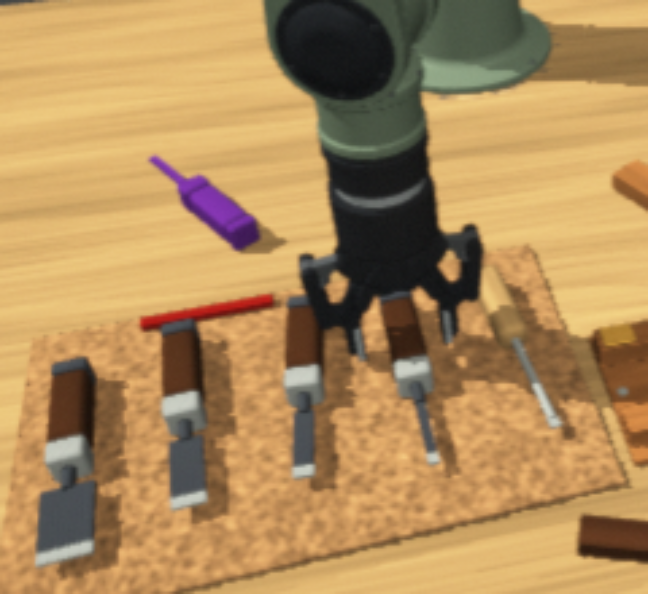

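The fingers stand either side of chisel_8's handle at crop (355,340) and (448,325), clear of the neighbours. Closing.

step_arm:
  commands: [0, 0, 0, 0, 0, 0, 0, 0, 0, 0, 0, 0, 0, 0, 0, 0, 0, 0, 0, 0, 0, 0, 0, 0, 0, 0, 0, 0, 0, 0]
  claw: 255
  force: 60

```text
time: 3.38
ee_pos: [0.4873, -0.1245, 0.0094]
tool_rot: [0.49, 0.511, -0.51, -0.488]
ft_force: [-0.9, 0.9, 6.2]
gripper_width: 0.0269
```

step_arm:
  commands: [0, -5, 0, 0, 0, 0, 0, -30, 0, 0, 0, 0, 0, -70, 0, 0, 0, 0, 0, -110, 0, 0, 0, 0, 0, -110, 0, 0, 0, 0]

```text
time: 4.0
ee_pos: [0.4885, -0.1254, 0.1213]
tool_rot: [0.491, 0.511, -0.51, -0.487]
ft_force: [0.5, -0.8, -2.2]
gripper_width: 0.0268
```

```bash
python3 go.py .565 .2975 .12 .015; python3 - <<'E'
from h import *
im=imaging.capture("scene"); cv2.imwrite("pics/a3s.png",cv2.resize(im[120:340,120:360,::-1],None,fx=2.7,fy=2.7))
E
```

```text
shift [419.2   0.6 -94.7] turn [ 0.005  0.028 -0.003] ee [ 0.4885 -0.1254  0.1213] t 4.0 w 0.0268
```

View pics/a3s.png

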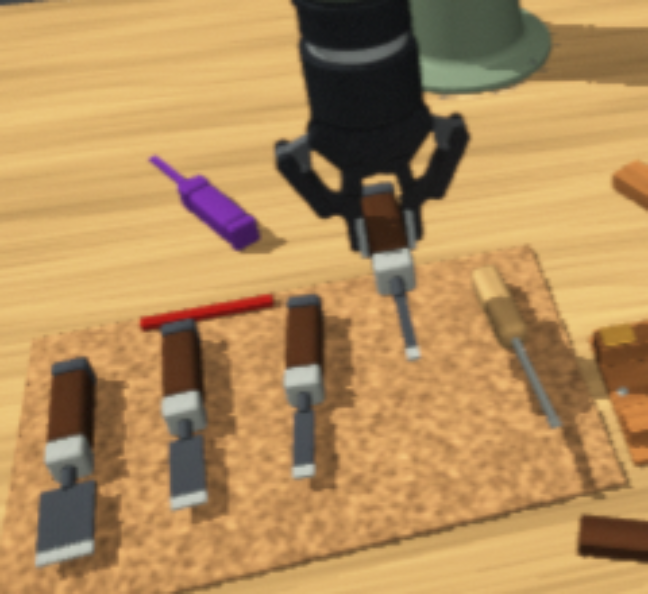

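step_arm:
  commands: [419, 0, -95, 0, 0.028, 0, 419, 0, -95, 0, 0.028, 0, 419, 0, -95, 0, 0.028, 0, 419, 0, -95, 0, 0.028, 0, 419, 0, -95, 0, 0.028, 0]

```text
time: 4.68
ee_pos: [0.541, 0.1847, 0.1163]
tool_rot: [-0.496, -0.503, 0.505, 0.497]
ft_force: [2.1, -0.2, -1.6]
gripper_width: 0.0272
```

```bash
python3 go.py .565 .297 .12 .015
```

```text
shift [111.9  -3.8 -25.7] turn [-0.003  0.    -0.001] ee [0.541  0.1847 0.1163] t 4.67 w 0.0272
```

step_arm:
  commands: [60, -3, -20, 0, 0, 0, 105, -4, -25, 0, 0, 0, 110, -4, -26, 0, 0, 0, 110, -4, -26, 0, 0, 0, 110, -4, -26, 0, 0, 0]

```text
time: 5.3
ee_pos: [0.5659, 0.2918, 0.1214]
tool_rot: [-0.496, -0.503, 0.504, 0.497]
ft_force: [0.5, 0.6, -2.5]
gripper_width: 0.0267
```

```bash
python3 go.py .565 .297 .04 .015;  python3 - <<'E'
from h import *
im=imaging.capture("scene"); cv2.imwrite("pics/a4s.png",cv2.resize(im[110:300,320:560,::-1],None,fx=2.7,fy=2.7))
E
```

```text
shift [ 5.3 81.4  0.7] turn [-0.002 -0.001 -0.001] ee [0.5659 0.2918 0.1214] t 5.3 w 0.0267
```

View pics/a4s.png

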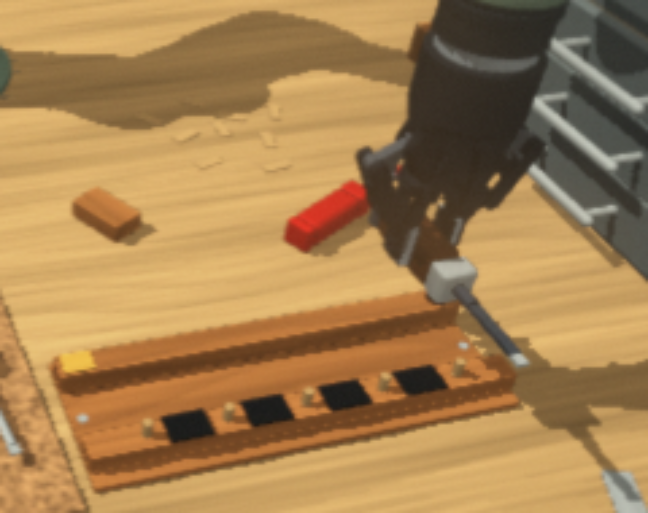

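```bash
python3 - <<'E'
from h import *
for z in(.12,.125,.13,.135): print(z,plane("scene",[(487,213.3)],z))
E
```

```text
0.12 [[0.5966 0.301  0.12  ]]
0.125 [[0.6013 0.2966 0.125 ]]
0.13 [[0.6061 0.2923 0.13  ]]
0.135 [[0.6108 0.2879 0.135 ]]
```

step_arm:
  commands: [5, 30, 0, 0, 0, 0, 5, 60, 0, 0, 0, 0, 5, 75, 0, 0, 0, 0, 5, 78, 0, 0, 0, 0, 5, 78, 0, 0, 0, 0]

```text
time: 5.98
ee_pos: [0.5672, 0.2983, 0.0451]
tool_rot: [0.496, 0.504, -0.503, -0.496]
ft_force: [0.2, -0.4, -2.3]
gripper_width: 0.027
```

```bash
python3 go.py .565 .297 .036 .015;  python3 - <<'E'
from h import *
im=imaging.capture("scene"); cv2.imwrite("pics/a5s.png",cv2.resize(im[110:300,320:560,::-1],None,fx=2.7,fy=2.7))
E
```

```text
shift [-1.3  9.1  2.2] turn [ 0.001 -0.     0.   ] ee [0.5672 0.2983 0.0451] t 5.97 w 0.027
```

View pics/a5s.png

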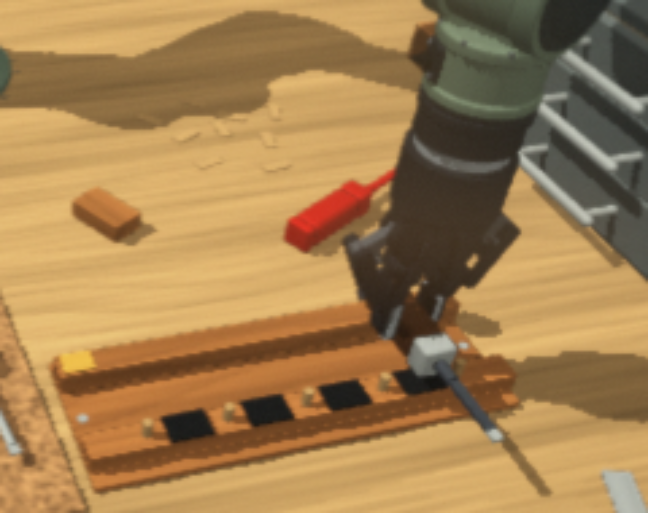

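```bash
python3 - <<'E'
from h import *
for z in(.045,.05,.055,.06): print(z,plane("scene",[(481.5,241.9)],z))
print(plane("scene",[(475.7,250.7)],.028))
E
```

```text
0.045 [[0.6032 0.3069 0.045 ]]
0.05 [[0.6073 0.3031 0.05  ]]
0.055 [[0.6113 0.2992 0.055 ]]
0.06 [[0.6154 0.2953 0.06  ]]
[[0.6096 0.2947 0.028 ]]
```

step_arm:
  commands: [-3, 3, 1, 0, 0, 0, -3, 5, 1, 0, 0, 0, -3, 7, 1, 0, 0, 0, -3, 7, 1, 0, 0, 0]

```text
time: 6.52
ee_pos: [0.5654, 0.2954, 0.0371]
tool_rot: [-0.496, -0.504, 0.504, 0.496]
ft_force: [0.1, 0.5, -1.8]
gripper_width: 0.0271
```

step_arm:
  commands: [0, 1.5, 0, 0, 0, 0, 0, 1.5, 0, 0, 0, 0]

```text
time: 6.78
ee_pos: [0.5654, 0.2954, 0.0356]
tool_rot: [-0.496, -0.504, 0.504, 0.496]
ft_force: [-0.5, 0.4, -2.1]
gripper_width: 0.0271
```

step_arm:
  commands: [0, 1, 0, 0, 0, 0, 0, 1, 0, 0, 0, 0]

```text
time: 7.02
ee_pos: [0.5655, 0.2954, 0.0347]
tool_rot: [-0.496, -0.504, 0.504, 0.496]
ft_force: [-0.1, -0.2, -2.9]
gripper_width: 0.0267
```

step_arm:
  commands: [0, 1, 0, 0, 0, 0, 0, 1, 0, 0, 0, 0]

```text
time: 7.28
ee_pos: [0.5655, 0.2954, 0.0337]
tool_rot: [-0.496, -0.504, 0.504, 0.496]
ft_force: [-0.2, 0.1, -3.3]
gripper_width: 0.0269
```

step_arm:
  commands: [0, 1, 0, 0, 0, 0, 0, 1, 0, 0, 0, 0]

```text
time: 7.52
ee_pos: [0.5654, 0.2954, 0.0327]
tool_rot: [-0.496, -0.504, 0.504, 0.496]
ft_force: [0.5, -0.7, -1.3]
gripper_width: 0.0263
```

step_arm:
  commands: [0, 1, 0, 0, 0, 0, 0, 1, 0, 0, 0, 0]

```text
time: 7.78
ee_pos: [0.5654, 0.2954, 0.0317]
tool_rot: [-0.496, -0.504, 0.504, 0.496]
ft_force: [-0.2, 0.1, -2.0]
gripper_width: 0.0267
```

```bash
python3 - <<'E'
from h import *
print(sensors.sense()["ft_force"])
im=imaging.capture("scene"); cv2.imwrite("pics/a6s.png",cv2.resize(im[190:290,400:530,::-1],None,fx=5,fy=5,interpolation=cv2.INTER_CUBIC))
E
```

```text
[-0.1755  0.0794 -2.048 ]
```

View pics/a6s.png

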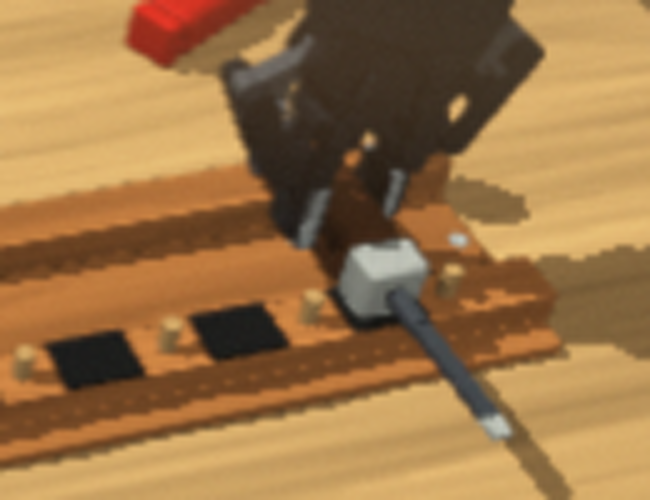

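step_arm:
  commands: [0, 1, 0, 0, 0, 0, 0, 1, 0, 0, 0, 0]

```text
time: 8.07
ee_pos: [0.5656, 0.2954, 0.0314]
tool_rot: [0.496, 0.504, -0.504, -0.496]
ft_force: [-1.6, -0.6, 4.0]
gripper_width: 0.0271
```

step_arm:
  commands: [0, 1, 0, 0, 0, 0, 0, 1, 0, 0, 0, 0]

```text
time: 8.32
ee_pos: [0.5656, 0.2955, 0.0314]
tool_rot: [0.496, 0.504, -0.504, -0.496]
ft_force: [-4.6, -1.2, 11.9]
gripper_width: 0.0266
```

step_arm:
  commands: [0, 1, 0, 0, 0, 0, 0, 1, 0, 0, 0, 0]

```text
time: 8.57
ee_pos: [0.5656, 0.2955, 0.0314]
tool_rot: [0.496, 0.504, -0.504, -0.496]
ft_force: [-7.3, -1.9, 17.8]
gripper_width: 0.0271
```

step_arm:
  commands: [0, -2, 0, 0, 0, 0, 0, -2, 0, 0, 0, 0, 0, -2, 0, 0, 0, 0]
  claw: 120

```text
time: 8.95
ee_pos: [0.5656, 0.2954, 0.0304]
tool_rot: [-0.496, -0.504, 0.504, 0.496]
ft_force: [-0.4, 0.1, 0.6]
gripper_width: 0.0452
```

step_arm:
  commands: [0, -10, 0, 0, 0, 0, 0, -35, 0, 0, 0, 0, 0, -70, 0, 0, 0, 0, 0, -90, 0, 0, 0, 0, 0, -90, 0, 0, 0, 0]

```text
time: 9.57
ee_pos: [0.5671, 0.296, 0.1231]
tool_rot: [0.497, 0.505, -0.502, -0.496]
ft_force: [0.2, -0.1, -0.1]
gripper_width: 0.0452
```

```bash
python3 go.py .477 -.203 .12 -.047; python3 - <<'E'
from h import *
im=imaging.capture("scene"); cv2.imwrite("pics/a7s.png",cv2.resize(im[190:290,400:530,::-1],None,fx=5,fy=5,interpolation=cv2.INTER_CUBIC))
E
```

```text
shift [-497.6    2.    97.7] turn [0.004 0.062 0.002] ee [0.5671 0.296  0.1231] t 9.57 w 0.0452
```

View pics/a7s.png

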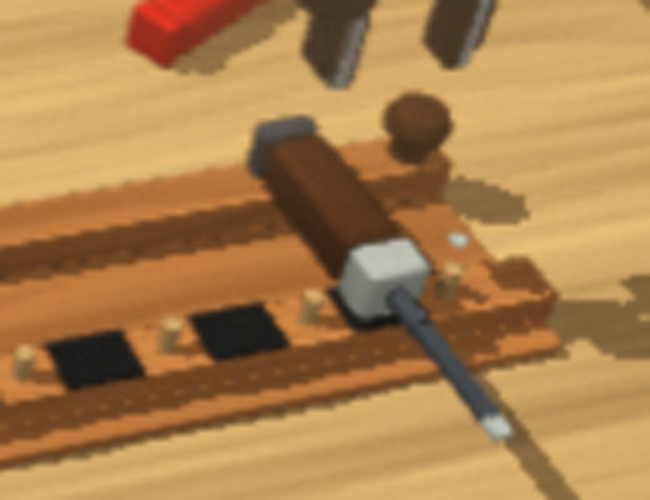

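Chisel_8 lies flat across both battens at its place: collar at crop (384,280), pins either side at (312,305) and (452,278). On to chisel_15.

step_arm:
  commands: [-498, 2, 98, 0, 0.062, 0, -498, 2, 98, 0, 0.062, 0, -498, 2, 98, 0, 0.062, 0, -498, 2, 98, 0, 0.062, 0, -498, 2, 98, 0, 0.062, 0]
  claw: 70

```text
time: 10.25
ee_pos: [0.5084, -0.0138, 0.1184]
tool_rot: [-0.511, -0.488, 0.489, 0.512]
ft_force: [0.7, -0.1, 0.2]
gripper_width: 0.062
```

```bash
python3 go.py .477 -.203 .12 -.047; python3 - <<'E'
from h import *
im=imaging.capture("top"); cv2.imwrite("pics/a8t.png",cv2.resize(im[100:175,160:325,::-1],None,fx=4.8,fy=4.8,interpolation=cv2.INTER_CUBIC))
E
```

```text
shift [-190.5   -1.6   22.6] turn [-0.002  0.     0.   ] ee [ 0.5084 -0.0138  0.1184] t 10.25 w 0.062
```

View pics/a8t.png

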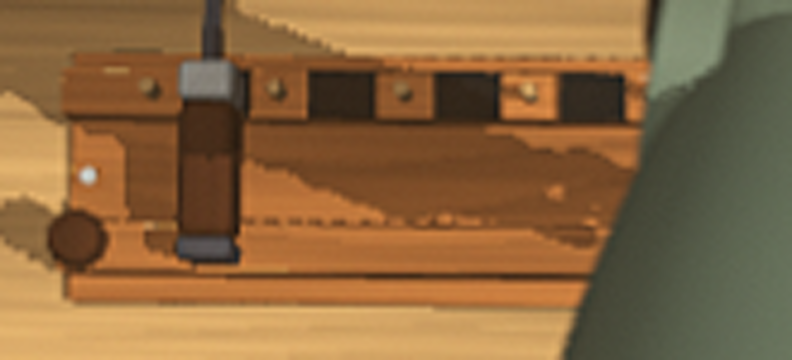

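```bash
python3 - <<'E'
from h import *
f=lambda x,y:((x+.5)/4.8-.5+160,(y+.5)/4.8-.5+100)
print(plane("top",[f(208,80)],.056),plane("top",[f(215.5,94)],.028))
c=plane("top",[f(208,248)],.056)-plane("top",[f(208,80)],.056); print(c)
E
```

```text
[[0.604  0.2947 0.056 ]] [[0.6037 0.298  0.028 ]]
[[-0.0842 -0.0029  0.    ]]
```

The collar centre is about 3 mm in y and 0 mm in x off the pad centre, well within tolerance.

step_arm:
  commands: [-190, -2, 23, 0, 0, 0, -190, -2, 23, 0, 0, 0, -190, -2, 23, 0, 0, 0, -190, -2, 23, 0, 0, 0, -190, -2, 23, 0, 0, 0]

```text
time: 10.92
ee_pos: [0.4772, -0.2002, 0.1205]
tool_rot: [-0.511, -0.488, 0.488, 0.513]
ft_force: [-0.3, -0.4, -0.4]
gripper_width: 0.0621
```

```bash
python3 go.py .477 -.203 .009 -.047
```

```text
shift [ -3.  111.5  -0.1] turn [-0.002 -0.001  0.002] ee [ 0.4772 -0.2002  0.1205] t 10.93 w 0.0621
```

step_arm:
  commands: [-3, 40, 0, 0, 0, 0, -3, 70, 0, 0, 0, 0, -3, 95, 0, 0, 0, 0, -3, 111, 0, 0, 0, 0, -3, 111, 0, 0, 0, 0]

```text
time: 11.55
ee_pos: [0.4771, -0.202, 0.0095]
tool_rot: [-0.51, -0.488, 0.489, 0.512]
ft_force: [-0.1, 0.3, 0.3]
gripper_width: 0.0621
```

step_arm:
  commands: [0, 0, 0, 0, 0, 0, 0, 0, 0, 0, 0, 0, 0, 0, 0, 0, 0, 0, 0, 0, 0, 0, 0, 0, 0, 0, 0, 0, 0, 0]
  claw: 255

```text
time: 12.18
ee_pos: [0.4788, -0.2043, 0.0118]
tool_rot: [0.512, 0.489, -0.488, -0.511]
ft_force: [-0.3, 1.2, 5.9]
gripper_width: 0.0269
```

step_arm:
  commands: [0, -5, 0, 0, 0, 0, 0, -30, 0, 0, 0, 0, 0, -70, 0, 0, 0, 0, 0, -110, 0, 0, 0, 0, 0, -110, 0, 0, 0, 0]

```text
time: 12.8
ee_pos: [0.4799, -0.2052, 0.1237]
tool_rot: [0.514, 0.489, -0.488, -0.509]
ft_force: [0.7, 0.7, -1.9]
gripper_width: 0.0265
```

```bash
python3 go.py .5655 .2325 .12 .015; python3 - <<'E'
from h import *
im=imaging.capture("scene"); cv2.imwrite("pics/a9s.png",cv2.resize(im[120:340,120:360,::-1],None,fx=2.7,fy=2.7))
E
```

```text
shift [441.2   2.7 -65. ] turn [ 0.005 -0.062 -0.003] ee [ 0.4799 -0.2052  0.1237] t 12.8 w 0.0265
```

View pics/a9s.png

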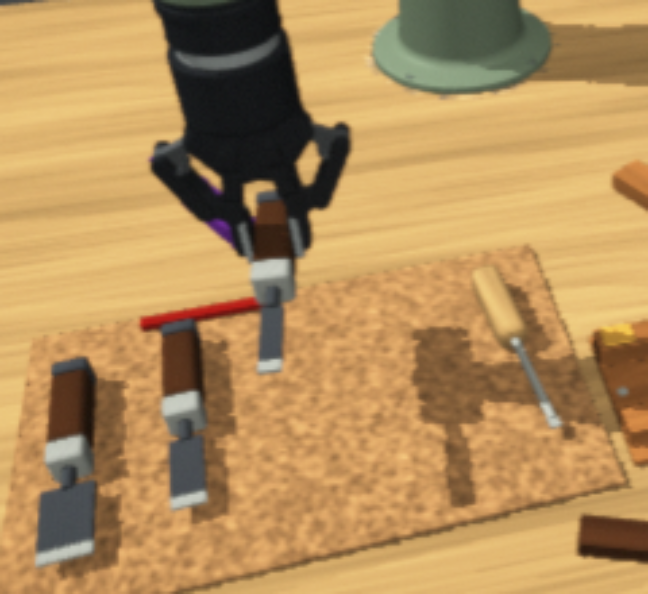

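step_arm:
  commands: [441, 2, -66, 0, -0.062, 0, 441, 2, -66, 0, -0.062, 0, 441, 2, -66, 0, -0.062, 0, 441, 2, -66, 0, -0.062, 0, 441, 2, -66, 0, -0.062, 0]

```text
time: 13.48
ee_pos: [0.5374, 0.1045, 0.1174]
tool_rot: [-0.496, -0.503, 0.505, 0.497]
ft_force: [0.3, -0.7, -1.7]
gripper_width: 0.0268
```

```bash
python3 go.py .5665 .232 .12 .015
```

```text
shift [127.   -2.8 -31. ] turn [-0.003 -0.    -0.   ] ee [0.5374 0.1045 0.1174] t 13.47 w 0.0268
```

step_arm:
  commands: [60, -1, -20, 0, 0, 0, 120, -2, -30, 0, 0, 0, 127, -2, -31, 0, 0, 0, 127, -2, -31, 0, 0, 0, 127, -2, -31, 0, 0, 0]

```text
time: 14.1
ee_pos: [0.5668, 0.2286, 0.1202]
tool_rot: [-0.496, -0.503, 0.504, 0.497]
ft_force: [-0.0, -0.2, -1.2]
gripper_width: 0.0268
```

```bash
python3 go.py .5665 .232 .045 .015
```

```text
shift [ 3.5 75.2  0.1] turn [-0.002 -0.001 -0.001] ee [0.5668 0.2286 0.1202] t 14.1 w 0.0268
```

step_arm:
  commands: [3, 30, 0, 0, 0, 0, 3, 60, 0, 0, 0, 0, 3, 75, 0, 0, 0, 0, 3, 80, 0, 0, 0, 0, 3, 80, 0, 0, 0, 0]

```text
time: 14.72
ee_pos: [0.568, 0.2328, 0.0416]
tool_rot: [0.496, 0.504, -0.503, -0.496]
ft_force: [0.2, 0.0, -0.0]
gripper_width: 0.0271
```

```bash
python3 go.py .5665 .232 .034 .015;  python3 - <<'E'
from h import *
im=imaging.capture("scene"); cv2.imwrite("pics/a10s.png",cv2.resize(im[190:290,400:530,::-1],None,fx=5,fy=5,interpolation=cv2.INTER_CUBIC))
E
```

```text
shift [-0.8  7.6  1.5] turn [ 0.001 -0.001  0.   ] ee [0.568  0.2328 0.0416] t 14.72 w 0.0271
```

View pics/a10s.png

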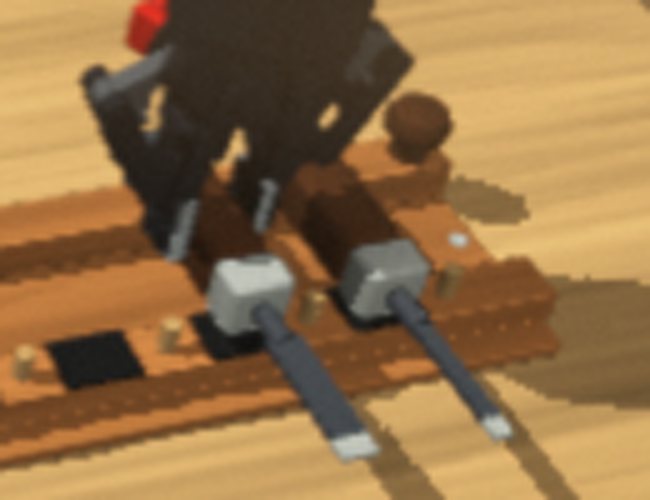

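step_arm:
  commands: [-1, 3, 1, 0, 0, 0, -1, 5, 1, 0, 0, 0, -1, 6, 1, 0, 0, 0, -1, 6, 1, 0, 0, 0]

```text
time: 15.28
ee_pos: [0.5665, 0.2323, 0.0351]
tool_rot: [-0.496, -0.504, 0.504, 0.496]
ft_force: [0.1, 1.0, -1.6]
gripper_width: 0.0269
```

step_arm:
  commands: [0, 1, 0, 0, 0, 0, 0, 1, 0, 0, 0, 0]

```text
time: 15.52
ee_pos: [0.5665, 0.2322, 0.034]
tool_rot: [-0.496, -0.504, 0.504, 0.496]
ft_force: [0.0, 0.5, -1.4]
gripper_width: 0.0267
```

step_arm:
  commands: [0, 1, 0, 0, 0, 0, 0, 1, 0, 0, 0, 0]

```text
time: 15.78
ee_pos: [0.5666, 0.2322, 0.0338]
tool_rot: [0.496, 0.504, -0.504, -0.496]
ft_force: [-2.5, -0.2, 3.9]
gripper_width: 0.0269
```

step_arm:
  commands: [0, 1, 0, 0, 0, 0, 0, 1, 0, 0, 0, 0]

```text
time: 16.02
ee_pos: [0.5666, 0.2322, 0.0338]
tool_rot: [0.496, 0.504, -0.504, -0.496]
ft_force: [-5.5, -1.5, 11.4]
gripper_width: 0.0265
```

Contact. Releasing and going up, then to chisel_24, whose grasp TCP is about (0.484, -0.298) at yaw 0.075.

step_arm:
  commands: [0, -1, 0, 0, 0, 0, 0, -1, 0, 0, 0, 0, 0, -1, 0, 0, 0, 0]
  claw: 120

```text
time: 16.4
ee_pos: [0.5665, 0.2322, 0.0329]
tool_rot: [-0.496, -0.504, 0.504, 0.496]
ft_force: [-0.6, -0.3, -0.6]
gripper_width: 0.0452
```

step_arm:
  commands: [0, -10, 0, 0, 0, 0, 0, -35, 0, 0, 0, 0, 0, -70, 0, 0, 0, 0, 0, -90, 0, 0, 0, 0, 0, -90, 0, 0, 0, 0]

```text
time: 17.02
ee_pos: [0.5681, 0.2326, 0.1254]
tool_rot: [0.497, 0.505, -0.502, -0.495]
ft_force: [-0.4, 0.5, -0.4]
gripper_width: 0.045
```

```bash
python3 go.py .484 -.2975 .12 .075; python3 - <<'E'
from h import *
im=imaging.capture("scene"); cv2.imwrite("pics/a11s.png",cv2.resize(im[190:290,400:530,::-1],None,fx=5,fy=5,interpolation=cv2.INTER_CUBIC))
E
```

```text
shift [-528.8    4.5   92.2] turn [ 0.004 -0.06   0.001] ee [0.5681 0.2326 0.1254] t 17.02 w 0.045
```

View pics/a11s.png

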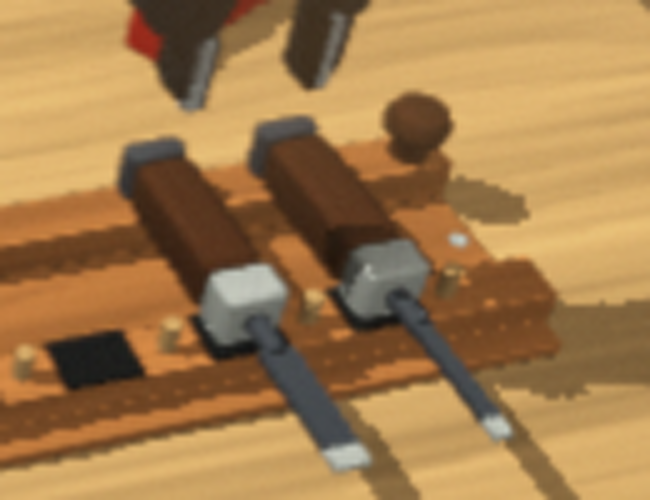

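Chisel_15 lies flat, with its collar at crop (244,305) on pad_3 between its pins.

step_arm:
  commands: [-529, 4, 92, 0, -0.06, 0, -529, 4, 92, 0, -0.06, 0, -529, 4, 92, 0, -0.06, 0, -529, 4, 92, 0, -0.06, 0, -529, 4, 92, 0, -0.06, 0]
  claw: 70

```text
time: 17.7
ee_pos: [0.5163, -0.0781, 0.1196]
tool_rot: [-0.48, -0.518, 0.519, 0.481]
ft_force: [1.0, -0.0, -0.2]
gripper_width: 0.0619
```

```bash
python3 go.py .484 -.2975 .12 .075
```

```text
shift [-216.4   -0.4   48.8] turn [-0.002  0.     0.001] ee [ 0.5163 -0.0781  0.1196] t 17.7 w 0.0619
```

step_arm:
  commands: [-217, 0, 49, 0, 0, 0, -217, 0, 49, 0, 0, 0, -217, 0, 49, 0, 0, 0, -217, 0, 49, 0, 0, 0, -217, 0, 49, 0, 0, 0]

```text
time: 18.32
ee_pos: [0.484, -0.2987, 0.1194]
tool_rot: [-0.481, -0.517, 0.518, 0.482]
ft_force: [-0.6, 0.8, 0.1]
gripper_width: 0.062
```

```bash
python3 go.py .484 -.2975 .01 .075; python3 - <<'E'
from h import *
im=imaging.capture("top"); cv2.imwrite("pics/a12t.png",cv2.resize(im[100:175,160:325,::-1],None,fx=4.8,fy=4.8,interpolation=cv2.INTER_CUBIC))
im=imaging.capture("scene"); cv2.imwrite("pics/a12s.png",cv2.resize(im[120:340,120:360,::-1],None,fx=2.7,fy=2.7))
E
```

```text
shift [  1.1 109.4  -0.2] turn [-0.001 -0.004  0.001] ee [ 0.484  -0.2987  0.1194] t 18.32 w 0.062
```

View pics/a12t.png

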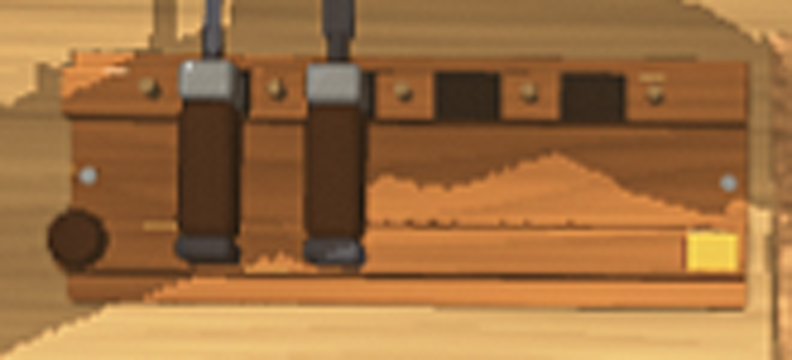

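View pics/a12s.png

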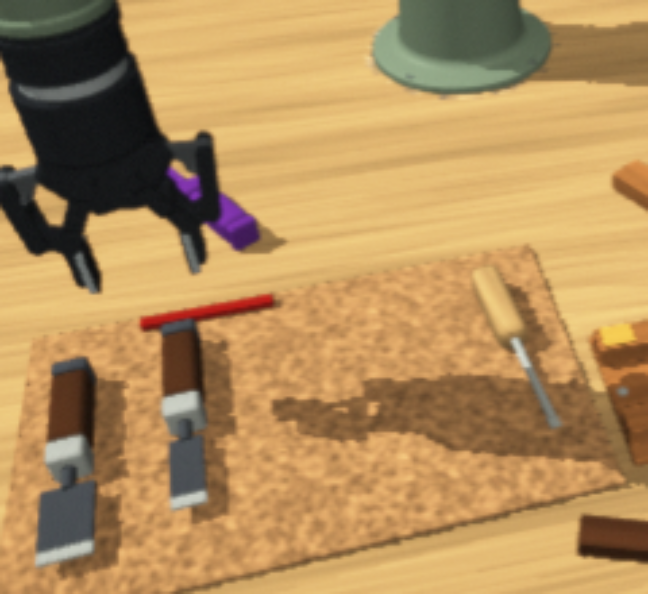

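step_arm:
  commands: [1, 40, 0, 0, 0, 0, 1, 70, 0, 0, 0, 0, 1, 95, 0, 0, 0, 0, 1, 109, 0, 0, 0, 0, 1, 109, 0, 0, 0, 0]

```text
time: 19.05
ee_pos: [0.4845, -0.294, 0.0109]
tool_rot: [-0.48, -0.519, 0.519, 0.481]
ft_force: [0.0, 0.5, 0.3]
gripper_width: 0.0619
```

```bash
python3 - <<'E'
from h import *
im=imaging.capture("scene"); cv2.imwrite("pics/a13s.png",cv2.resize(im[120:340,120:360,::-1],None,fx=2.7,fy=2.7))
E
```

```text
(no output)
```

View pics/a13s.png

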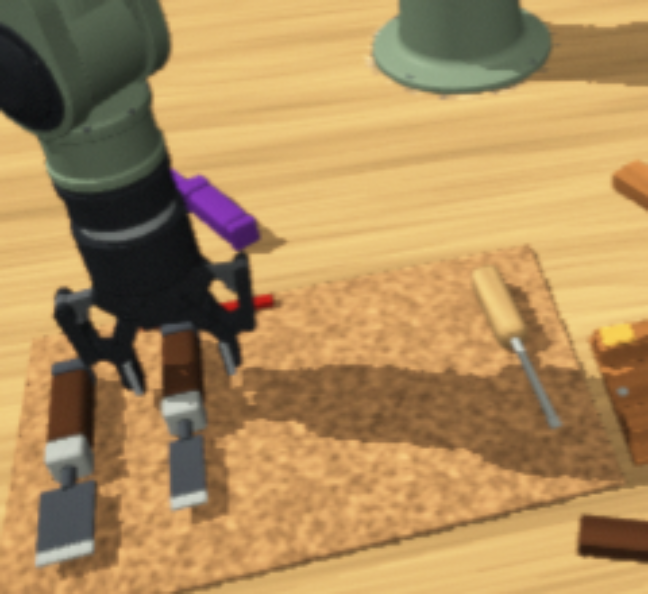

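Fingers at crop (132,375) and (232,360) straddle the handle. Closing and lifting.

step_arm:
  commands: [0, 0, 0, 0, 0, 0, 0, 0, 0, 0, 0, 0, 0, 0, 0, 0, 0, 0, 0, 0, 0, 0, 0, 0, 0, 0, 0, 0, 0, 0]
  claw: 255

```text
time: 19.73
ee_pos: [0.4858, -0.2962, 0.0131]
tool_rot: [0.482, 0.518, -0.518, -0.48]
ft_force: [-0.7, 0.6, 6.6]
gripper_width: 0.0269
```

step_arm:
  commands: [0, -5, 0, 0, 0, 0, 0, -30, 0, 0, 0, 0, 0, -70, 0, 0, 0, 0, 0, -110, 0, 0, 0, 0, 0, -110, 0, 0, 0, 0]

```text
time: 20.35
ee_pos: [0.4869, -0.297, 0.1251]
tool_rot: [0.483, 0.519, -0.518, -0.479]
ft_force: [0.3, -0.1, -2.4]
gripper_width: 0.027
```

```bash
python3 go.py .567 .169 .12 .015; python3 - <<'E'
from h import *
im=imaging.capture("scene"); cv2.imwrite("pics/a14s.png",cv2.resize(im[120:340,120:360,::-1],None,fx=2.7,fy=2.7))
E
```

```text
shift [ 458.7    3.7 -114.9] turn [ 0.005  0.06  -0.004] ee [ 0.4869 -0.297   0.1251] t 20.35 w 0.027
```

View pics/a14s.png

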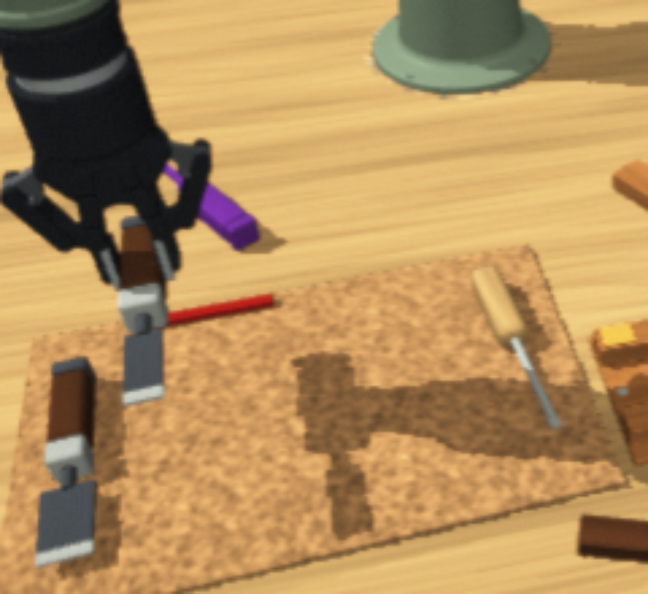

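step_arm:
  commands: [458, 3, -115, 0, 0.06, 0, 458, 3, -115, 0, 0.06, 0, 458, 3, -115, 0, 0.06, 0, 458, 3, -115, 0, 0.06, 0, 458, 3, -115, 0, 0.06, 0]

```text
time: 21.02
ee_pos: [0.5369, 0.0145, 0.118]
tool_rot: [-0.495, -0.503, 0.504, 0.497]
ft_force: [1.6, -0.4, -1.1]
gripper_width: 0.0267
```

```bash
python3 go.py .567 .168 .12 .015
```

```text
shift [153.1  -2.  -32.4] turn [-0.003 -0.     0.   ] ee [0.5369 0.0145 0.118 ] t 21.02 w 0.0267
```

step_arm:
  commands: [60, -1, -15, 0, 0, 0, 120, -2, -28, 0, 0, 0, 153, -2, -32, 0, 0, 0, 153, -2, -32, 0, 0, 0, 153, -2, -32, 0, 0, 0]

```text
time: 21.65
ee_pos: [0.5666, 0.1652, 0.1203]
tool_rot: [-0.496, -0.503, 0.505, 0.497]
ft_force: [0.3, -0.1, -1.8]
gripper_width: 0.0264
```

```bash
python3 go.py .567 .168 .041 .015
```

```text
shift [ 2.8 79.3 -0.7] turn [-0.003  0.    -0.001] ee [0.5666 0.1652 0.1203] t 21.65 w 0.0264
```

step_arm:
  commands: [3, 30, 0, 0, 0, 0, 3, 60, 0, 0, 0, 0, 3, 75, 0, 0, 0, 0, 3, 79, 0, 0, 0, 0, 3, 79, 0, 0, 0, 0]

```text
time: 22.28
ee_pos: [0.5682, 0.1685, 0.0433]
tool_rot: [0.496, 0.504, -0.503, -0.496]
ft_force: [-0.2, 0.2, -1.0]
gripper_width: 0.0268
```

```bash
python3 go.py .567 .168 .037 .015;  python3 - <<'E'
from h import *
im=imaging.capture("scene"); cv2.imwrite("pics/a15s.png",cv2.resize(im[190:290,370:530,::-1],None,fx=4.5,fy=4.5,interpolation=cv2.INTER_CUBIC))
E
```

```text
shift [-0.5  6.3  1.2] turn [ 0.001 -0.001  0.   ] ee [0.5682 0.1685 0.0433] t 22.27 w 0.0268
```

View pics/a15s.png

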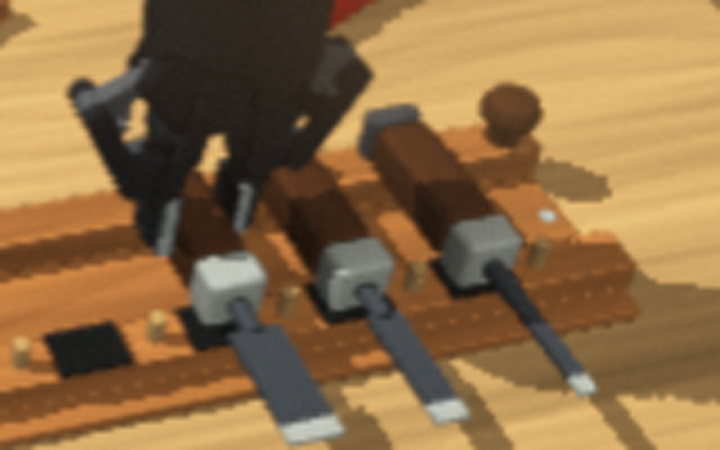

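Chisel_24 hangs just over pad_2, collar at crop (228,288). Feeling down to contact at about TCP z 0.035.

step_arm:
  commands: [-1, 3, 1, 0, 0, 0, -1, 5, 1, 0, 0, 0, -1, 6.5, 1, 0, 0, 0, -1, 6.5, 1, 0, 0, 0]

```text
time: 22.82
ee_pos: [0.5667, 0.1679, 0.0363]
tool_rot: [-0.496, -0.504, 0.504, 0.496]
ft_force: [0.1, 0.0, -1.5]
gripper_width: 0.0266
```

step_arm:
  commands: [0, 1, 0, 0, 0, 0, 0, 1, 0, 0, 0, 0]

```text
time: 23.08
ee_pos: [0.5668, 0.1679, 0.0353]
tool_rot: [-0.496, -0.504, 0.504, 0.496]
ft_force: [-0.6, 0.4, -1.6]
gripper_width: 0.0267
```

step_arm:
  commands: [0, 1, 0, 0, 0, 0, 0, 1, 0, 0, 0, 0]

```text
time: 23.32
ee_pos: [0.5668, 0.1679, 0.035]
tool_rot: [0.496, 0.504, -0.504, -0.496]
ft_force: [-2.7, 0.4, 4.5]
gripper_width: 0.0267
```

step_arm:
  commands: [0, 1, 0, 0, 0, 0, 0, 1, 0, 0, 0, 0]

```text
time: 23.58
ee_pos: [0.5668, 0.1679, 0.035]
tool_rot: [0.496, 0.504, -0.504, -0.496]
ft_force: [-5.0, -0.9, 13.1]
gripper_width: 0.0269
```

step_arm:
  commands: [0, -1, 0, 0, 0, 0, 0, -1, 0, 0, 0, 0, 0, -1, 0, 0, 0, 0]
  claw: 120

```text
time: 23.95
ee_pos: [0.5669, 0.1679, 0.0342]
tool_rot: [-0.496, -0.504, 0.504, 0.496]
ft_force: [0.6, -0.3, -0.2]
gripper_width: 0.0447
```

step_arm:
  commands: [0, -10, 0, 0, 0, 0, 0, -35, 0, 0, 0, 0, 0, -70, 0, 0, 0, 0, 0, -90, 0, 0, 0, 0, 0, -90, 0, 0, 0, 0]

```text
time: 24.58
ee_pos: [0.5684, 0.1681, 0.1265]
tool_rot: [0.497, 0.505, -0.503, -0.495]
ft_force: [0.6, 0.6, 0.6]
gripper_width: 0.0452
```

```bash
python3 go.py .5085 -.3775 .12 .08; python3 - <<'E'
from h import *
im=imaging.capture("scene"); cv2.imwrite("pics/a16s.png",cv2.resize(im[190:290,370:530,::-1],None,fx=4.5,fy=4.5,interpolation=cv2.INTER_CUBIC))
E
```

```text
shift [-544.7    5.9   68.3] turn [ 0.004 -0.065  0.   ] ee [0.5684 0.1681 0.1265] t 24.57 w 0.0452
```

View pics/a16s.png

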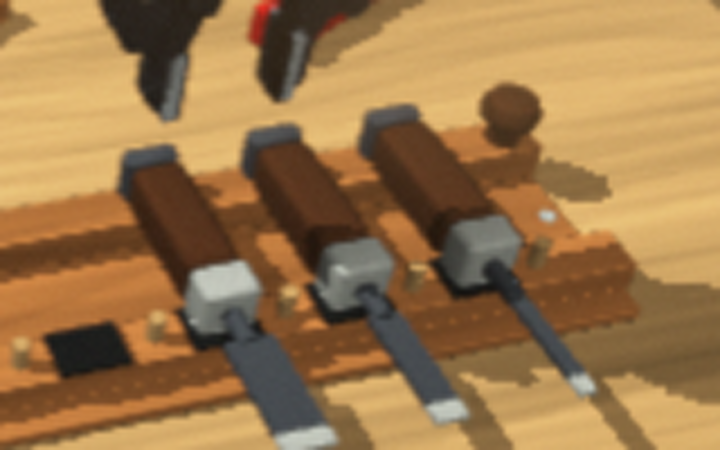

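Three chisels are down, flat and between their pins. Now chisel_36.

step_arm:
  commands: [-545, 5, 68, 0, -0.065, 0, -545, 5, 68, 0, -0.065, 0, -545, 5, 68, 0, -0.065, 0, -545, 5, 68, 0, -0.065, 0, -545, 5, 68, 0, -0.065, 0]
  claw: 70

```text
time: 25.25
ee_pos: [0.5316, -0.1443, 0.1202]
tool_rot: [-0.479, -0.519, 0.52, 0.48]
ft_force: [1.7, -0.7, -0.5]
gripper_width: 0.0622
```

```bash
python3 go.py .5085 -.3775 .12 .08
```

```text
shift [-230.6    0.1   41.7] turn [-0.002  0.     0.001] ee [ 0.5316 -0.1443  0.1202] t 25.25 w 0.0622
```

step_arm:
  commands: [-230, 0, 42, 0, 0, 0, -230, 0, 42, 0, 0, 0, -230, 0, 42, 0, 0, 0, -230, 0, 42, 0, 0, 0, -230, 0, 42, 0, 0, 0]

```text
time: 25.88
ee_pos: [0.508, -0.3786, 0.1198]
tool_rot: [-0.481, -0.518, 0.519, 0.481]
ft_force: [-0.8, 0.7, -0.7]
gripper_width: 0.0621
```

```bash
python3 go.py .5085 -.3775 .01 .08
```

```text
shift [  1.  109.8  -0.7] turn [-0.001 -0.005  0.   ] ee [ 0.508  -0.3786  0.1198] t 25.88 w 0.0621
```

step_arm:
  commands: [-1, 40, 0, 0, 0, 0, -1, 70, 0, 0, 0, 0, -1, 95, 0, 0, 0, 0, -1, 109, 0, 0, 0, 0, -1, 109, 0, 0, 0, 0]

```text
time: 26.5
ee_pos: [0.5087, -0.3749, 0.0111]
tool_rot: [0.478, 0.52, -0.52, -0.48]
ft_force: [-0.4, 0.0, -0.0]
gripper_width: 0.0619
```

```bash
python3 - <<'E'
from h import *
im=imaging.capture("scene"); cv2.imwrite("pics/a17s.png",cv2.resize(im[140:350,70:300,::-1],None,fx=2.7,fy=2.7))
E
```

```text
(no output)
```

View pics/a17s.png

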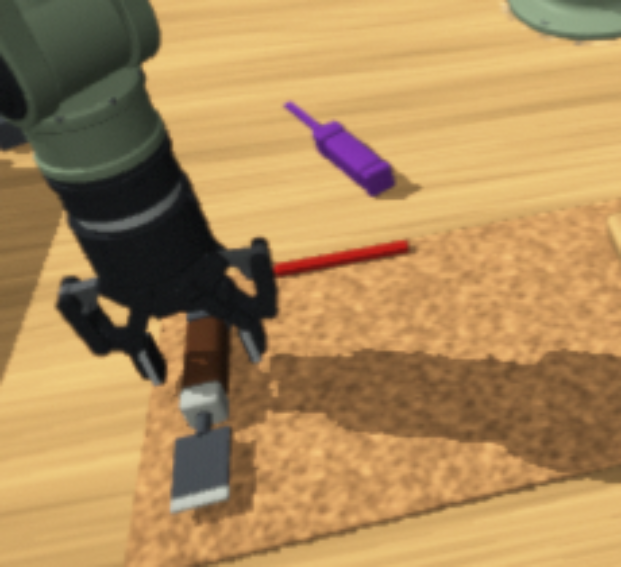

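Straddled at crop (205,350). Closing and lifting.

step_arm:
  commands: [0, 0, 0, 0, 0, 0, 0, 0, 0, 0, 0, 0, 0, 0, 0, 0, 0, 0, 0, 0, 0, 0, 0, 0, 0, 0, 0, 0, 0, 0]
  claw: 255

```text
time: 27.18
ee_pos: [0.5103, -0.3771, 0.0139]
tool_rot: [0.48, 0.52, -0.52, -0.479]
ft_force: [0.2, 0.3, 6.0]
gripper_width: 0.0268
```

step_arm:
  commands: [0, -5, 0, 0, 0, 0, 0, -30, 0, 0, 0, 0, 0, -70, 0, 0, 0, 0, 0, -110, 0, 0, 0, 0, 0, -110, 0, 0, 0, 0]

```text
time: 27.8
ee_pos: [0.5113, -0.3781, 0.1261]
tool_rot: [-0.482, -0.52, 0.52, 0.477]
ft_force: [-0.2, -0.6, -1.2]
gripper_width: 0.027
```

```bash
python3 go.py .567 .1045 .12 .015; python3 - <<'E'
from h import *
im=imaging.capture("scene"); cv2.imwrite("pics/a18s.png",cv2.resize(im[140:350,70:300,::-1],None,fx=2.7,fy=2.7))
E
```

```text
shift [476.6   4.2 -94.2] turn [ 0.004  0.065 -0.005] ee [ 0.5113 -0.3781  0.1261] t 27.8 w 0.027
```

View pics/a18s.png

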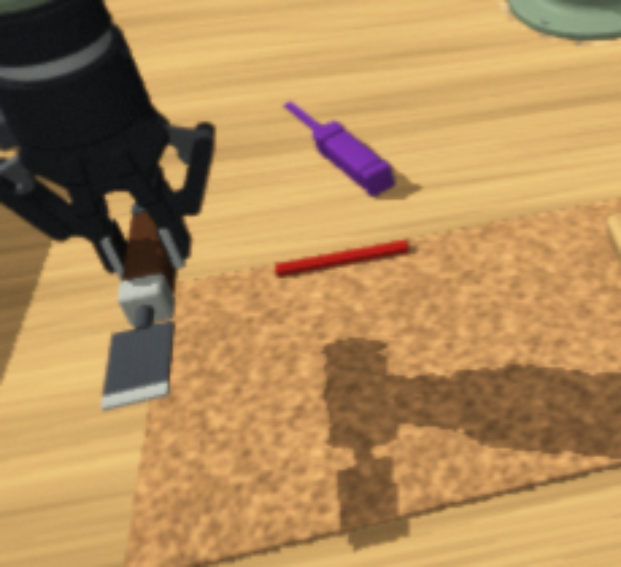

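step_arm:
  commands: [476, 4, -94, 0, 0.065, 0, 476, 4, -94, 0, 0.065, 0, 476, 4, -94, 0, 0.065, 0, 476, 4, -94, 0, 0.065, 0, 476, 4, -94, 0, 0.065, 0]

```text
time: 28.48
ee_pos: [0.5437, -0.0637, 0.118]
tool_rot: [-0.495, -0.503, 0.504, 0.497]
ft_force: [1.7, 0.6, -1.2]
gripper_width: 0.0264
```

```bash
python3 go.py .567 .1045 .12 .015
```

```text
shift [167.8  -1.9 -25.7] turn [-0.003 -0.     0.001] ee [ 0.5437 -0.0637  0.118 ] t 28.48 w 0.0264
```

step_arm:
  commands: [60, -1, -10, 0, 0, 0, 120, -2, -20, 0, 0, 0, 168, -2, -26, 0, 0, 0, 168, -2, -26, 0, 0, 0, 168, -2, -26, 0, 0, 0]

```text
time: 29.1
ee_pos: [0.5674, 0.1021, 0.1204]
tool_rot: [-0.496, -0.503, 0.505, 0.497]
ft_force: [0.2, 0.4, -1.2]
gripper_width: 0.0271
```

```bash
python3 go.py .567 .1045 .042 .015
```

```text
shift [ 2.4 78.4  0.1] turn [-0.003  0.001 -0.001] ee [0.5674 0.1021 0.1204] t 29.1 w 0.0271
```

step_arm:
  commands: [3, 30, 0, 0, 0, 0, 3, 60, 0, 0, 0, 0, 3, 75, 0, 0, 0, 0, 3, 79, 0, 0, 0, 0, 3, 79, 0, 0, 0, 0]

```text
time: 29.72
ee_pos: [0.5691, 0.1049, 0.0433]
tool_rot: [0.497, 0.504, -0.503, -0.496]
ft_force: [-0.2, -0.4, -1.4]
gripper_width: 0.0266
```

```bash
python3 go.py .567 .1045 .037 .015;  python3 - <<'E'
from h import *
im=imaging.capture("scene"); cv2.imwrite("pics/a19s.png",cv2.resize(im[190:290,340:500,::-1],None,fx=4.5,fy=4.5,interpolation=cv2.INTER_CUBIC))
E
```

```text
shift [-0.4  6.3  2.1] turn [ 0.    -0.001 -0.   ] ee [0.5691 0.1049 0.0433] t 29.73 w 0.0266
```

View pics/a19s.png

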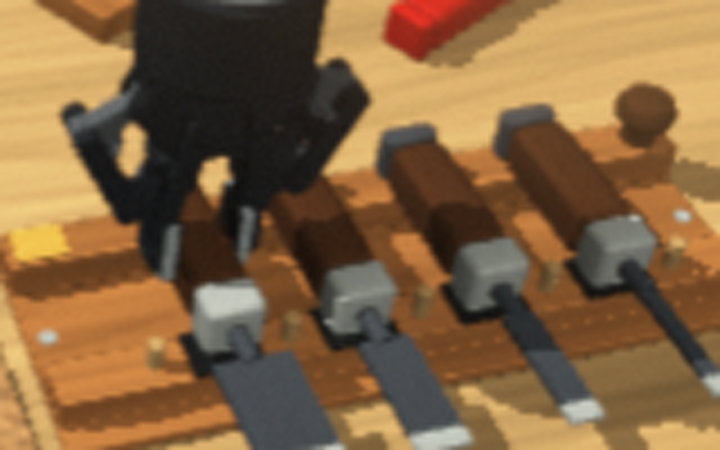

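Over pad_1, collar at crop (229,315). Feeling down to contact.

step_arm:
  commands: [0, 3, 2, 0, 0, 0, 0, 5, 2, 0, 0, 0, 0, 6, 2, 0, 0, 0, 0, 6, 2, 0, 0, 0]

```text
time: 30.28
ee_pos: [0.5666, 0.1054, 0.0369]
tool_rot: [-0.496, -0.504, 0.504, 0.496]
ft_force: [0.7, -0.2, -2.1]
gripper_width: 0.0271
```

step_arm:
  commands: [0, 1, 0, 0, 0, 0, 0, 1, 0, 0, 0, 0]

```text
time: 30.52
ee_pos: [0.5668, 0.1054, 0.036]
tool_rot: [0.496, 0.504, -0.504, -0.496]
ft_force: [0.1, -0.3, -0.8]
gripper_width: 0.0267
```

step_arm:
  commands: [0, 1, 0, 0, 0, 0, 0, 1, 0, 0, 0, 0]

```text
time: 30.78
ee_pos: [0.5668, 0.1054, 0.0359]
tool_rot: [0.496, 0.504, -0.504, -0.496]
ft_force: [-2.3, 0.1, 6.6]
gripper_width: 0.0271
```

step_arm:
  commands: [0, 1, 0, 0, 0, 0, 0, 1, 0, 0, 0, 0]

```text
time: 31.02
ee_pos: [0.5668, 0.1054, 0.0358]
tool_rot: [0.496, 0.504, -0.504, -0.496]
ft_force: [-5.1, 0.7, 14.4]
gripper_width: 0.0266
```

Release, lift, and move back towards the robot to clear the view.

step_arm:
  commands: [0, -1, 0, 0, 0, 0, 0, -1, 0, 0, 0, 0, 0, -1, 0, 0, 0, 0]
  claw: 120

```text
time: 31.4
ee_pos: [0.5666, 0.1054, 0.0347]
tool_rot: [-0.496, -0.504, 0.504, 0.496]
ft_force: [-0.1, -1.1, 0.8]
gripper_width: 0.0455
```

step_arm:
  commands: [0, -10, 0, 0, 0, 0, 0, -35, 0, 0, 0, 0, 0, -80, 0, 0, 0, 0, 0, -130, 0, 0, 0, 0, 0, -130, 0, 0, 0, 0]

```text
time: 32.02
ee_pos: [0.57, 0.1056, 0.17]
tool_rot: [0.498, 0.506, -0.501, -0.494]
ft_force: [0.5, 0.3, -0.4]
gripper_width: 0.0452
```

step_arm:
  commands: [-100, 0, 200, 0, 0, 0, -100, 0, 200, 0, 0, 0, -100, 0, 200, 0, 0, 0, -100, 0, 200, 0, 0, 0, -100, 0, 200, 0, 0, 0]

```text
time: 32.65
ee_pos: [0.3655, 0.002, 0.1645]
tool_rot: [-0.496, -0.503, 0.504, 0.497]
ft_force: [1.0, -0.3, 0.2]
gripper_width: 0.0451
```

```bash
python3 - <<'E'
from h import *
im=imaging.capture("top"); cv2.imwrite("pics/b1t.png",cv2.resize(im[100:175,160:325,::-1],None,fx=4.8,fy=4.8,interpolation=cv2.INTER_CUBIC))
im=imaging.capture("scene"); cv2.imwrite("pics/b1s.png",im[:,:,::-1])
E
```

```text
(no output)
```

View pics/b1t.png

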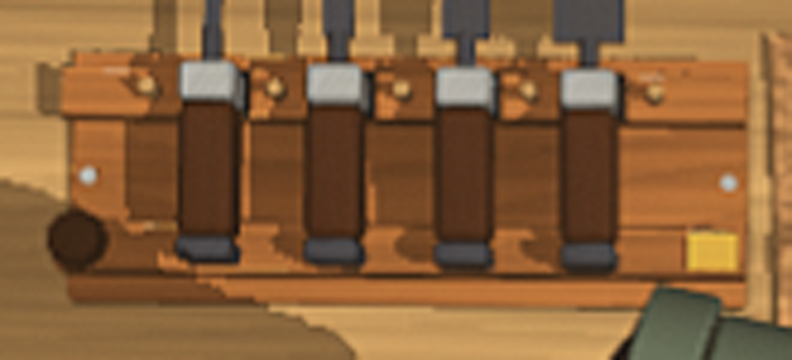

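View pics/b1s.png

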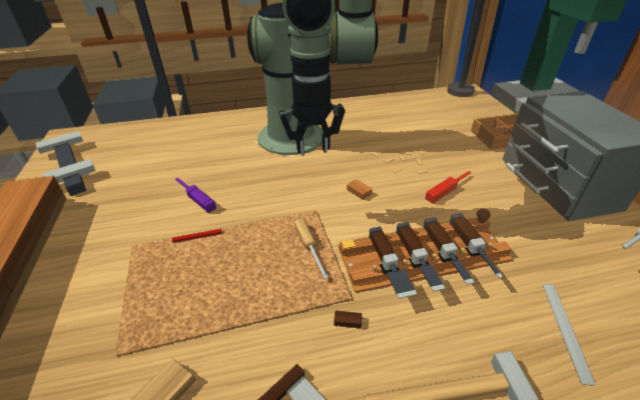

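```bash
python3 - <<'E'
from h import *
f=lambda x,y:((x+.5)/4.8-.5+160,(y+.5)/4.8-.5+100)
c=plane("top",[f(*p) for p in[(208,80),(334,83),(464,86),(589,89)]],.056)
p=plane("top",[f(*p) for p in[(215,94),(341,95.5),(467,97),(591.5,98)]],.028)
b=plane("top",[f(*p) for p in[(207,248),(334,250),(464,252),(589,254)]],.054)
print((c-p)*1000); d=c-b; print(np.arctan2(d[:,1],d[:,0]))
g=cv2.imread("pics/b1s.png")[205:300,340:520].astype(int); x0,y0=340,205
mx=g.max(2);mn=g.min(2)
for a,k,s in blobs((mx-mn<25)&(mx>125),20,400,(x0,y0)): print(a,k,plane("scene",[k],.047))
print(sensors.sense()["time"])
E
```

```text
[[ 0.2347 -3.4759 28.    ]
 [-0.527  -1.9621 28.    ]
 [-1.2462 -2.4297 28.    ]
 [-2.2659 -1.1815 28.    ]]
[0.0224 0.0263 0.0243 0.0224]
97 [477.0722 241.8144] [[0.6025 0.2966 0.047 ]]
103 [448.8155 246.932 ] [[0.6025 0.233  0.047 ]]
104 [419.4135 252.3654] [[0.6028 0.1684 0.047 ]]
107 [389.8411 257.7664] [[0.6029 0.1054 0.047 ]]
36 [468.9444 280.8333] [[0.6903 0.2288 0.047 ]]
58 [437.431  287.2241] [[0.6905 0.1651 0.047 ]]
88 [406.3523 293.5341] [[0.6908 0.1041 0.047 ]]
32.75
```

```bash
python3 - <<'E'
from h import *
im=imaging.capture("scene"); cv2.imwrite("pics/b2s.png",cv2.resize(im[225:290,365:500,::-1],None,fx=5.9,fy=5.9,interpolation=cv2.INTER_NEAREST))
E
```

```text
(no output)
```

View pics/b2s.png

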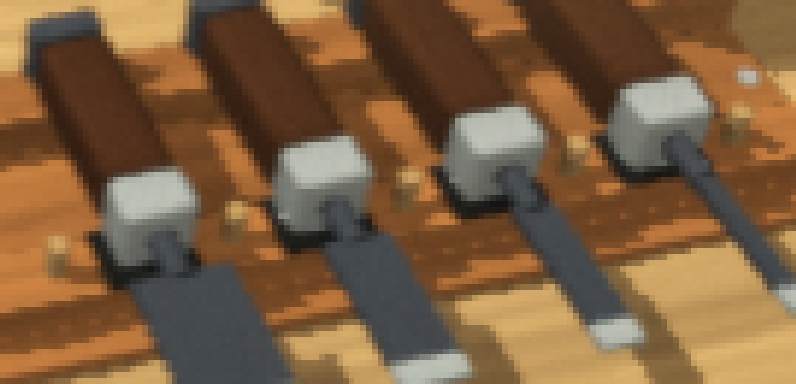

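step_arm:
  commands: [0, 0, 0, 0, 0, 0, 0, 0, 0, 0, 0, 0, 0, 0, 0, 0, 0, 0]

```text
time: 33.17
ee_pos: [0.3684, 0.0026, 0.1648]
tool_rot: [-0.496, -0.504, 0.504, 0.496]
ft_force: [-0.5, -0.9, -0.9]
gripper_width: 0.0452
```

```bash
python3 -c "
from bench import job
print(job.sign_off())"
```

```text
the job is handed in; nothing more can be done
None
```

I laid the four chisels on the rest in order from the knob (the +y end): 8 mm on pad_4, 15 on pad_3, 24 on pad_2 and 36 on pad_1. All blades point away from the robot. I released everything, backed the arm clear and handed in at about 33 s.

- **Position:** in the top view, each collar is within about 3.5 mm of its pad centre in y and 2.3 mm in x.
- **Squareness and lie:** the chisels measure within about 0.03 rad of square and look flat across both battens, between their pins.
- **Disagreement:** the scene camera puts the pads 6–9 mm further out in x than the top camera does. From the strip of pad showing in front of each collar, I estimate the chisels sit about 4–5 mm short of centre. That is inside the 12 mm limit, so I did not nudge them.
- **Screwdriver:** I compared it by eye with the first picture, and it had not moved. I did not measure it.

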